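Pack three hat-shaped hubs head to tail in a tray

ROBOT

A 6-joint arm with a two-finger parallel gripper is mounted at the origin on the work surface. World frame = base frame: x ahead of the robot, y to its left, z up, the work surface at z = 0. Lengths are in m, angles in rad, forces in N, time in s.
With the tool pointing down it reaches from about 0.35 to 0.775 m from the base axis. Payload 7.3 kg.
Tool frame: the origin (TCP) lies on the centre line of the jaws, within the pads' length; the fingertips stand 22 mm ahead of it and the grasp point (between the pads) lies 3 mm ahead of it; z points along the fingers, y is the direction in which the jaws open and shut (so a half turn about z gives the same grasp; the last joint's range is limited). The gripper opens to 92 mm and grips with 3 to 60 N. Pads are 19 mm wide; open, the fingers measure 130 mm over their backs; the gripper's body (75 mm by 190 mm) begins 47 mm behind the grasp point.
Start: joints at [-1.418, 0.342, 1.524, -0, 1.275, -0.146], TCP at [0.155, -0.502, 0.249] pointing down, gripper open.
Joint ranges: [-2.53, 2.53], [-0.77, 2.02], [0.04, 2.7], [-1, 4.14], [0.28, 2.66], [-3.11, 3.11]. Speed limits (rad/s): [2.57, 2.57, 3.14, 3.14, 3.14, 3.14].

INTERFACE

Orientations are given as a rotation vector (axis times angle).
In Python, from bench import observe, eyes, manip gives the robot as it stands. The module is installed in compiled form; this text tells all that it offers.
- The arm moves only by the shell command python3 -m pendant 'ROWS'. ROWS is JSON, a list of rows, each a list of 7 numbers: the opening, from 0 (shut) to 1 (fully open), then the shift along the tool's x, y, z in mm, then the turn, a rotation vector about the tool's x, y, z in rad. In form: [[gripper, tx, ty, tz, ax, ay, az], ...]. A call has 1 to 20 rows; each row is the pose to reach, as a shift and turn from the pose measured when the call began, along the tool's axes at that moment; what a row does not reach only later rows make up. A row lasts 1/12 s, in which the tool goes at most 41.7 mm and 7.16 degrees, less where a joint would pass 70% of its speed; a pose out of reach is approached as far as the arm can. A call with a gripper value outside its range is refused whole. The fingers move at their own pace and stop on an object; the grip force is fixed at half the most. Time passes only in rows, so rows that repeat a pose let the fingers close. It gives the time, the measured TCP pose, the force and the opening at its end, in the units of the state.
- observe(): the state, without advancing time (a new reading comes with each control period).
- eyes.get_image(name): name is "scene" or "top" or "wrist"; returns a dict with "pixels" (480x640x3 uint8, blue, green, red), "range_z" (480x640 float32, m along the optical axis (not along the pixel's ray), 0 where there is no reading), "fx", "fy", "cx", "cy" (pixels), "R" (3x3) and "t" (3): a world point X has camera coordinates R X + t. Camera axes: x right, y down, z forward; pixel columns grow to the right and rows downward; lengths in m; the calibration is good to about 2 mm. A picture is of the moment at which its call begins.
- manip.job_done(): hands the job in, once; it reports no verdict.
The state is a dict: "clock": time; "qpos": joint angles; "qvel": joint speeds; "joint_torque": joint torques, N m; "tcp_pos": TCP position; "orientation": TCP orientation; "ft_force": force on the tool from outside, world axes, zero at the start; "moment": the same for the moment, N m; "finger_gap": finger opening in m.
Only numpy, scipy, OpenCV 4.12 (cv2) and the standard library are available. Lean on these libraries where they do the work, as an engineer would, in place of code of your own. Each camera call takes 0.05 s, during which the arm holds its last target.

TASK

Pack the two loose hat-shaped hubs from the mat into the tray behind the one already there, in one straight row alternating crown up, crown down, crown up, so that the middle one is upside down with its brim overlapping its neighbours' brims. Push the row fully tight: the first hub hard against the tray's stop wall and each hub touching the next, all sitting flat on the tray floor. Leave the other things on the bench where they are.

Things in the scene. Friction and masses are not known exactly. Their poses are not given: they have to be found in the camera images.
- tray: fixed grey packing tray: a channel 250 mm long, 92 mm wide outside, 80 mm inside; floor 5 mm thick, side walls 18 mm high, a stop wall 40 mm high and 12 mm thick across one end, the other end open. Lies flat; origin at the centre of its underside, x along the channel from stop wall to open end, y across, z up
- tray_stop (a point): the middle of the stop wall's inner face, at the height of the tray's floor top (5 mm above the bench); axes as the tray's. The row is measured from here along x
- hub_a: plain aluminium hat-shaped hub, 54 mm tall: square brim 64 x 64 x 10 mm, round solid crown 42 mm across standing 44 mm above the brim. Origin: centre of the brim's flat outer face; z towards the crown, x and y square to the brim's edges. This one already stands crown up in the tray, 5 to 30 mm short of the stop wall. Hubs weigh 0.25 to 0.36 kg, centre of mass 21 mm from the brim's outer face
- hub_b: plain aluminium hat-shaped hub, 54 mm tall: square brim 64 x 64 x 10 mm, round solid crown 42 mm across standing 44 mm above the brim. Origin: centre of the brim's flat outer face; z towards the crown, x and y square to the brim's edges. Starts crown up on the mat; identical to hub_c, either may go in the middle. Laid on its side it rests on a brim edge and the crown's rim, crown dipping 14 degrees
- hub_c: plain aluminium hat-shaped hub, 54 mm tall: square brim 64 x 64 x 10 mm, round solid crown 42 mm across standing 44 mm above the brim. Origin: centre of the brim's flat outer face; z towards the crown, x and y square to the brim's edges. Starts crown up on the bench mat. Can be gripped across two brim edges (64 mm) or the crown (42 mm)
- hub_a_crown (a point): the centre of the crown's flat end face of hub_a, 54 mm along its z from its origin
- hub_b_crown (a point): the centre of the crown's flat end face of hub_b, 54 mm along its z from its origin
- hub_c_crown (a point): the centre of the crown's flat end face of hub_c, 54 mm along its z from its origin
- solder_reel: bystander: a bare metal reel of solder standing upright, 60 mm in diameter and 55 mm tall, on the mat among the loose hubs; origin at the centre of its underside. The mat is flush with the bench (z = 0) and its middle, between the loose hubs and the tray (around x = 0.50, y = -0.03 m), is free for putting a hub down
- breadboard: bystander: a flat white plug-in circuit board 165 x 55 x 10 mm with two small black chips, beyond the hubs; origin at the centre of its underside
- wood_strip: bystander: a thin wooden strip 200 x 35 x 6 mm, beyond the loose hubs; origin at the centre of its underside, x along it
- screwdriver: bystander: a screwdriver about 200 mm long lying flat at the right of the loose hubs; origin under its middle, x along it towards the tip
- meter: bystander: a grey hand meter 150 x 75 x 38 mm lying flat to the left of the tray; origin at the centre of its underside
There are look-alikes about, which are no part of the job. What is shaped like the hub_c but blue or pink is not meant. What is shaped like the hub_b but red is not meant.

How it is judged:
By the outcome, as a careful person would: the job done as asked, in the order asked, and still so for the second after the job is handed in, with the robot touching nothing.
It also fails if it takes over 72 s, if anything falls off the work surface, if the arm or the gripper's body presses on something with over 40 N, if the wrist force passes 120 N, or if a joint passes its speed limit or range.

## Working session

There is one attempt and no reset: what is moved stays moved. The work goes in short steps, Python scripts to look and compute and a shell command to move; the robot and the scene stay as the last step left them, time stands still between calls to the robot, and variables do not carry over. Pictures are saved under pics/ and viewed, and the job is handed in when it is done.

```bash
mkdir -p pics
python3 - <<'E'
from bench import observe, eyes
import cv2
print(observe())
for n in ["scene","top","wrist"]:
    i=eyes.get_image(n); cv2.imwrite(f"pics/{n}0.png",i["pixels"])
    print(n,i["fx"],i["cx"],i["cy"],i["R"],i["t"])
E
```

```text
{'clock': 0.0, 'qpos': array([-1.41802624e+00,  3.42698308e-01,  1.52500358e+00, -6.01560435e-06,
        1.27541897e+00, -1.46017513e-01]), 'qvel': array([ 4.07330544e-04,  7.47707417e-05,  5.49085238e-04, -9.17151029e-04,
       -1.56664710e-04, -4.27069962e-04]), 'joint_torque': array([ 1.25572511e-03, -4.31237555e+01, -2.44221461e+01,  7.17766816e-02,
        5.59993798e-02, -1.49257453e-04]), 'tcp_pos': array([ 0.15449311, -0.50136171,  0.24806231]), 'orientation': array([-3.10508841e+00, -4.67365875e-01,  1.71343363e-05]), 'ft_force': array([-0.56278916,  1.3473666 ,  0.23864463]), 'moment': array([-0.026246  ,  0.00593291, -0.04117755]), 'finger_gap': 0.09199728376656831}
scene 536.7874132016092 327.3287892090221 237.33686758392108 [[-0.83171738  0.5551269   0.00896262]
 [ 0.31884123  0.49079417 -0.81083991]
 [-0.45451784 -0.67153199 -0.58519938]] [ 0.44772145 -0.11831368  1.6795165 ]
top 452.91703047123576 321.53838161265116 241.2443184691763 [[ 1.15502658e-02 -9.99932951e-01  8.27392576e-04]
 [-9.92439402e-01 -1.15648130e-02 -1.22189562e-01]
 [ 1.22190938e-01  5.90184923e-04 -9.92506436e-01]] [0.02299158 0.55820413 1.00635691]
wrist 396.877738891205 319.39720703717234 239.49503711920187 [[ 0.29431727 -0.95570571 -0.0019825 ]
 [-0.92525012 -0.28545652  0.24985353]
 [-0.23935236 -0.0717019  -0.96828161]] [-0.52471422 -0.03052426  0.38860357]
```

View pics/top0.png

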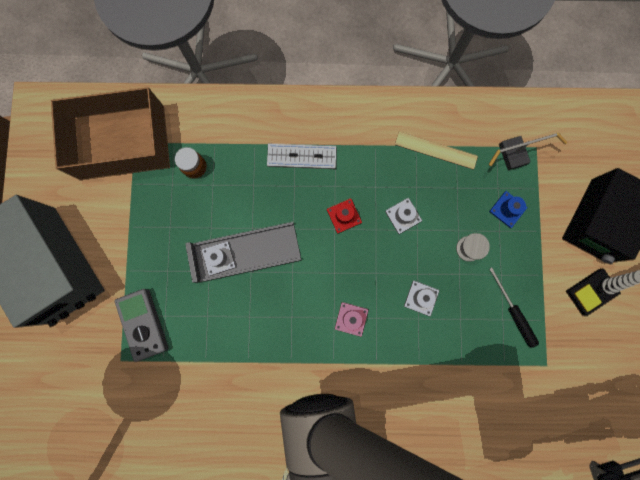

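View pics/scene0.png

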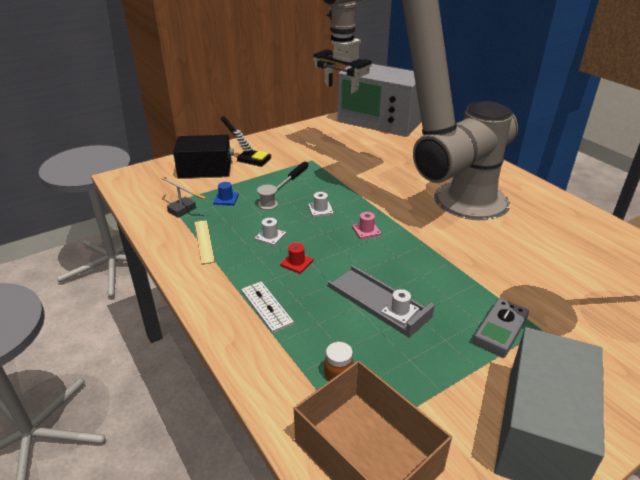

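The top view shows two plain aluminium hubs on the mat, at (404,215) and (422,297). The third, hub_a, stands in the tray at (217,257) near the stop wall at the left end. The look-alikes are red (345,215), pink (352,319) and blue (508,208), and the reel is at (473,247). I'll confirm with an enlarged crop and measure.

```bash
cat > h.py <<'E'
from bench import observe, eyes, manip
import numpy as np, cv2
from scipy.spatial.transform import Rotation as Ro
def cloud(i):
    z=i["range_z"]; v,u=np.mgrid[:480,:640]
    P=np.stack([(u-i["cx"])/i["fx"]*z,(v-i["cy"])/i["fy"]*z,z],-1)
    return (P-i["t"])@i["R"]
def rect(pts):
    (c,s,a)=cv2.minAreaRect((pts[:,:2]*1000).astype(np.float32)); return np.round(c,1),np.round(s,1),round(a,1)
def proj(i,X):
    c=i["R"]@np.array(X)+i["t"]; return (c[0]/c[2]*i["fx"]+i["cx"],c[1]/c[2]*i["fy"]+i["cy"])
E
python3 - <<'E'
from h import *
i=eyes.get_image("top"); W=cloud(i); px=i["pixels"]
hsv=cv2.cvtColor(px,cv2.COLOR_BGR2HSV)
def win(u0,u1,v0,v1,zlo,zhi,sat=90):
    m=np.zeros((480,640),bool); m[v0:v1,u0:u1]=1
    m&=(W[...,2]>zlo)&(W[...,2]<zhi)&(hsv[...,1]<sat)
    n,l,st,_=cv2.connectedComponentsWithStats(m.astype(np.uint8))
    if n<2:return None
    k=1+st[1:,4].argmax(); p=W[l==k]; return len(p),rect(p),np.round(p.mean(0)*1000,1)
for n,b in dict(P=(380,430,190,240),Q=(398,445,275,320)).items():
    print(n,win(*b,.005,.02),win(*b,.045,.065))
b=(180,310,215,290)
print("a",win(*b,.012,.021),win(*b,.05,.068)); print("tray wall",win(*b,.03,.045))
print("tray all",win(*b,.003,.03)); print("floor",win(*b,.002,.009)); print("sidewalls",win(*b,.0155,.025))
print("mat z",np.median(W[330:350,200:300,2]), "reel",win(450,495,225,270,.045,.065),"red",win(325,365,195,240,.004,.07,300),"pink",win(330,372,300,340,.004,.07,300))
c=cv2.resize(px[190:330,180:450],None,fx=2.9,fy=2.9,interpolation=cv2.INTER_CUBIC); cv2.imwrite("pics/crop1.png",c)
E
```

```text
P (413, (array([ 624.6, -163.2]), array([64.1, 65.1]), 30.0), array([ 620. , -158.7,   10.4])) (271, (array([ 623.8, -162.2]), array([40.2, 39.8]), 86.1), array([ 623.8, -162.4,   54.1]))
Q (441, (array([ 431.1, -203.2]), array([64.8, 64.1]), 69.9), array([ 430.6, -197.5,   10.5])) (291, (array([ 430.6, -203.4]), array([40.7, 40.4]), 34.7), array([ 430.8, -202.4,   54.2]))
a (401, (array([517.6, 270.3]), array([63.8, 64.2]), 18.6), array([515.6, 264.7,  15.6])) (282, (array([517.9, 269.5]), array([38.6, 40.1]), 2.2), array([517.6, 269.6,  58.9]))
tray wall (254, (array([506.2, 325.3]), array([91.5, 12.9]), 13.2), array([505.6, 324.6,  39.4]))
tray all (3515, (array([535.2, 206.2]), array([ 99.1, 245.2]), 12.8), array([534.7, 202. ,   9.4]))
floor (2441, (array([533.9, 203.9]), array([ 82.8, 240.4]), 13.3), array([539.7, 185.3,   5.4]))
sidewalls (259, (array([498. , 197.8]), array([ 20.3, 241.3]), 12.6), array([491.9, 197.1,  18.7]))
mat z 0.0009193106225916974 reel (558, (array([ 548.3, -317.3]), array([58.7, 58.9]), 62.3), array([ 548.2, -317.3,   55.4])) red (730, (array([623.6, -21.5]), array([69.7, 67.8]), 29.2), array([619.5, -21.6,  27.1])) pink (797, (array([380.3, -40.7]), array([73.6, 68.3]), 76.8), array([381.7, -39.5,  25.8]))
```

View pics/crop1.png

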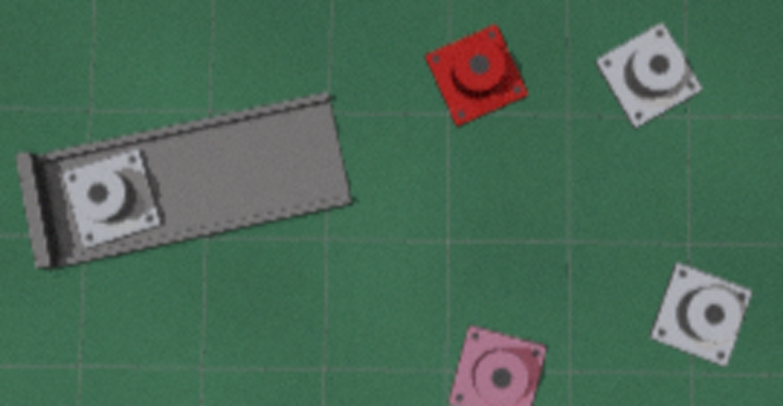

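Crop confirms: hubs P at world (624,-163) and Q at (431,-203) mm are plain aluminium (not red or pink), and hub_a is in the tray, skewed about 5° and 18 mm short of the wall. First I'll straighten hub_a and seat it.

```bash
cat >> h.py <<'E'
STOP=np.array([.5076,.3195,0]); TY=np.radians(13.3)
tx=np.array([np.sin(TY),-np.cos(TY),0]); ty=np.array([np.cos(TY),np.sin(TY),0]); up=np.array([0,0,1.])
def frame(jaw_deg,tilt_deg=0):
    # jaw (tool y) horizontal at yaw jaw_deg; tilt>0: tool z leans toward left of jaw dir (+90deg)
    a=np.radians(jaw_deg); y=np.array([np.cos(a),np.sin(a),0]); l=np.array([-np.sin(a),np.cos(a),0])
    t=np.radians(tilt_deg); z=-up*np.cos(t)+l*np.sin(t)
    return np.stack([np.cross(y,z),y,z],1)
def rel(g,R):
    """grasp point g (m), orientation R -> tool-frame shift mm & turn"""
    s=observe(); R0=Ro.from_rotvec(s["orientation"]).as_matrix()
    p=np.array(g)-R[:,2]*.003
    d=R0.T@(p-s["tcp_pos"])*1000; r=Ro.from_matrix(R0.T@R).as_rotvec()
    print("shift",np.round(d,1),"turn",np.round(r,3),"rows",max(np.linalg.norm(d)/41.7,np.degrees(np.linalg.norm(r))/7.16))
def st():
    s=observe(); R0=Ro.from_rotvec(s["orientation"]).as_matrix()
    print("t",round(s["clock"],2),"grasp",np.round((s["tcp_pos"]+R0[:,2]*.003)*1000,1),"y",np.round(np.degrees(np.arctan2(R0[1,1],R0[0,1])),1),"z",np.round(R0[:,2],3),"F",np.round(s["ft_force"],1),"gap",round(s["finger_gap"]*1000,1),"q",np.round(s["qpos"],2))
E
python3 -c "
from h import *
rel([.45,-.15,.25],frame(-20)); rel([.5176,.270,.20],frame(18.6))"
```

```text
shift [ 385.9 -249.    -4.4] turn [-0.001 -0.001 -0.923] rows 11.013231150450288
shift [ 574.1 -630.5   46. ] turn [-1.000e-03 -1.000e-03 -1.597e+00] rows 20.47737891995417
```

```bash
python3 -m pendant '[[1,386,-249,-4,0,0,-0.92],[1,386,-249,-4,0,0,-0.92],[1,386,-249,-4,0,0,-0.92],[1,386,-249,-4,0,0,-0.92],[1,386,-249,-4,0,0,-0.92],[1,386,-249,-4,0,0,-0.92],[1,386,-249,-4,0,0,-0.92],[1,386,-249,-4,0,0,-0.92],[1,386,-249,-4,0,0,-0.92],[1,386,-249,-4,0,0,-0.92],[1,386,-249,-4,0,0,-0.92],[1,386,-249,-4,0,0,-0.92],[1,386,-249,-4,0,0,-0.92]]'; python3 -c "
from h import *
st(); rel([.5176,.270,.12],frame(18.6))"
```

```text
clock: 1.28
tcp_pos: [0.451, -0.148, 0.2523]
orientation: [-2.571, -1.804, -0.0]
ft_force: [0.6, -1.4, 0.7]
finger_gap: 0.0919
t 1.28 grasp [ 451.  -148.   249.3] y -19.9 z [-0.001  0.001 -1.   ] F [ 0.6 -1.4  0.7] gap 91.9 q [-0.48  0.25  1.65  0.    1.25 -0.13]
shift [415.6 -79.5 129.7] turn [-0.001 -0.001 -0.672] rows 10.612754361647623
```

```bash
python3 -m pendant '[[1,416,-80,130,0,0,-0.67],[1,416,-80,130,0,0,-0.67],[1,416,-80,130,0,0,-0.67],[1,416,-80,130,0,0,-0.67],[1,416,-80,130,0,0,-0.67],[1,416,-80,130,0,0,-0.67],[1,416,-80,130,0,0,-0.67],[1,416,-80,130,0,0,-0.67],[1,416,-80,130,0,0,-0.67],[1,416,-80,130,0,0,-0.67],[1,416,-80,130,0,0,-0.67],[1,416,-80,130,0,0,-0.67],[1,416,-80,130,0,0,-0.67]]'; python3 -c "
from h import *
st(); rel([.5176,.270,.042],frame(18.6))
i=eyes.get_image('wrist'); cv2.imwrite('pics/w1.png',i['pixels'])"
```

```text
clock: 2.37
tcp_pos: [0.5171, 0.2701, 0.1217]
orientation: [-1.833, -2.549, 0.002]
ft_force: [-0.1, -1.0, -0.3]
finger_gap: 0.0922
t 2.37 grasp [517.1 270.1 118.7] y 18.6 z [-0.002 -0.    -1.   ] F [-0.1 -1.  -0.3] gap 92.2 q [0.35 0.57 1.52 0.   1.05 0.03]
shift [-0.2  0.6 76.7] turn [-0.002 -0.001 -0.001] rows 1.8394270233731536
```

View pics/w1.png

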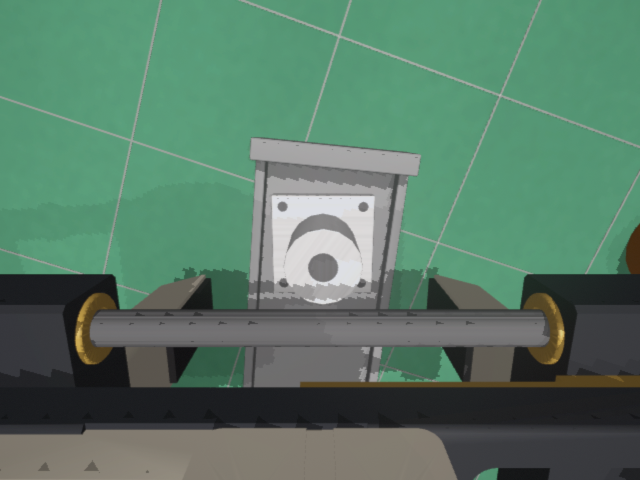

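The wrist view shows hub_a centred between the jaws at (323,265), with its brim square to the jaws and the stop wall skewed about 5° at (335,155). I'll descend and grip.

```bash
python3 -m pendant '[[1,0,0,40,0,0,0],[1,0,0,76,0,0,0],[1,0,0,76,0,0,0],[0,0,0,76,0,0,0],[0,0,0,76,0,0,0],[0,0,0,76,0,0,0],[0,0,0,76,0,0,0],[0,0,0,76,0,0,0],[0,0,0,76,0,0,0]]'; python3 -c "
from h import *
st(); rel(STOP+32*tx/1000+[0,0,.042],frame(13.3))"
```

```text
clock: 3.17
tcp_pos: [0.5175, 0.2693, 0.0472]
orientation: [-1.836, -2.549, -0.0]
ft_force: [0.6, 0.4, -0.7]
finger_gap: 0.0562
t 3.17 grasp [517.5 269.3  44.2] y 18.5 z [-0.  0. -1.] F [ 0.6  0.4 -0.7] gap 56.2 q [0.35 0.67 1.59 0.   0.88 0.03]
shift [18.9  3.7  2.3] turn [-0.    -0.001  0.09 ] rows 0.7235086271248876
```

Fingers still closing; I'll finish the grip, then turn and approach to about 2 mm short of the wall.

```bash
python3 -m pendant '[[0,0,0,0,0,0,0],[0,0,0,0,0,0,0],[0,0,0,0,0,0,0],[0,0,0,0,0,0,0],[0,0,0,0,0,0,0.04],[0,4,1,0,0,0,0.09],[0,8,2,0,0,0,0.09],[0,12,3,0,0,0,0.09],[0,16,3.5,0,0,0,0.09],[0,16,3.5,0,0,0,0.09]]'; python3 -c "
from h import *
st(); rel(STOP+32*tx/1000+[0,0,.044],frame(13.3))"
```

```text
clock: 4.0
tcp_pos: [0.516, 0.2858, 0.0476]
orientation: [1.948, 2.465, 0.001]
ft_force: [0.1, -1.2, 5.4]
finger_gap: 0.0413
t 4.0 grasp [516.  285.8  44.6] y 13.4 z [ 0.  0. -1.] F [ 0.1 -1.2  5.4] gap 41.3 q [0.38 0.68 1.57 0.   0.9  0.14]
shift [ 2.7 -0.4  0.6] turn [ 0.    -0.     0.001] rows 0.06724802371436481
```

```bash
python3 -m pendant '[[0,1,0,0,0,0,0],[0,2,0,0,0,0,0],[0,3,0,0,0,0,0],[0,3,0,0,0,0,0]]'; python3 -c "
from h import *
st(); rel(STOP+32*tx/1000+[0,0,.044],frame(13.3))"; python3 -m pendant '[[0,1,0,0,0,0,0],[0,2,0,0,0,0,0],[0,2,0,0,0,0,0]]';  python3 -c "
from h import *
st()"
```

```text
clock: 4.33
tcp_pos: [0.5155, 0.2882, 0.0477]
orientation: [1.947, 2.464, -0.0]
ft_force: [0.7, -7.3, 4.7]
finger_gap: 0.0415
t 4.33 grasp [515.5 288.2  44.7] y 13.4 z [ 0.001 -0.001 -1.   ] F [ 0.7 -7.3  4.7] gap 41.5 q [ 0.38  0.68  1.57 -0.    0.9   0.15]
shift [ 0.3 -0.4  0.7] turn [0.    0.001 0.001] rows 0.021206793934155026
clock: 4.58
tcp_pos: [0.5154, 0.2884, 0.0478]
orientation: [1.946, 2.463, -0.004]
ft_force: [1.6, -11.1, 5.3]
finger_gap: 0.0415
t 4.58 grasp [515.4 288.4  44.8] y 13.4 z [ 0.001 -0.003 -1.   ] F [  1.6 -11.1   5.3] gap 41.5 q [ 0.38  0.68  1.56 -0.    0.9   0.15]
```

```bash
python3 -m pendant '[[0,-0.5,0,0,0,0,0],[1,-0.5,0,0,0,0,0],[1,-0.5,0,0,0,0,0],[1,-0.5,0,0,0,0,0],[1,-0.5,0,0,0,0,0],[1,-0.5,0,0,0,0,0],[1,-0.5,0,-40,0,0,0],[1,-0.5,0,-80,0,0,0],[1,-0.5,0,-100,0,0,0],[1,-0.5,0,-100,0,0,0]]';  python3 -c "
from h import *
st();rel([.431,-.203,.16],frame(-20,-45));rel([.431,-.203,.16],frame(-20,0))"
```

```text
clock: 5.42
tcp_pos: [0.5179, 0.2896, 0.1534]
orientation: [1.943, 2.459, 0.01]
ft_force: [1.5, -0.4, 1.3]
finger_gap: 0.0912
t 5.42 grasp [517.9 289.6 150.4] y 13.4 z [ 0.01  0.   -1.  ] F [ 1.5 -0.4  1.3] gap 91.2 q [ 0.38  0.55  1.47 -0.    1.12  0.15]
shift [-457.3 -197.4   -9.8] turn [ 0.238 -0.764  0.548] rows 11.946845291106783
shift [-459.1 -198.5  -10.7] turn [ 0.01  -0.001  0.583] rows 11.997320999037825
```

```bash
python3 -m pendant '[[1,-60,-26,-40,0,0,0.1],[1,-457,-197,-10,0,0,0.58],[1,-457,-197,-10,0,0,0.58],[1,-457,-197,-10,0,0,0.58],[1,-457,-197,-10,0,0,0.58],[1,-457,-197,-10,0,0,0.58],[1,-457,-197,-10,0.24,-0.76,0.55],[1,-457,-197,-10,0.24,-0.76,0.55],[1,-457,-197,-10,0.24,-0.76,0.55],[1,-457,-197,-10,0.24,-0.76,0.55],[1,-457,-197,-10,0.24,-0.76,0.55],[1,-457,-197,-10,0.24,-0.76,0.55],[1,-457,-197,-10,0.24,-0.76,0.55],[1,-457,-197,-10,0.24,-0.76,0.55],[1,-457,-197,-10,0.24,-0.76,0.55]]';  python3 -c "
from h import *
st();rel([.431,-.203,.10],frame(-20,-50))
i=eyes.get_image('top');cv2.imwrite('pics/top2.png',i['pixels'])"
```

```text
clock: 6.67
tcp_pos: [0.4317, -0.2001, 0.1612]
orientation: [2.099, 1.469, -0.868]
ft_force: [0.1, -0.4, 0.7]
finger_gap: 0.092
t 6.67 grasp [ 431.  -202.1  159.1] y -20.1 z [-0.245 -0.66  -0.71 ] F [ 0.1 -0.4  0.7] gap 92.0 q [-0.16  0.52  1.8  -0.84  1.18  0.67]
shift [41.2  0.6 42.6] turn [-0.004 -0.092  0.002] rows 1.4213973094225112
```

View pics/top2.png

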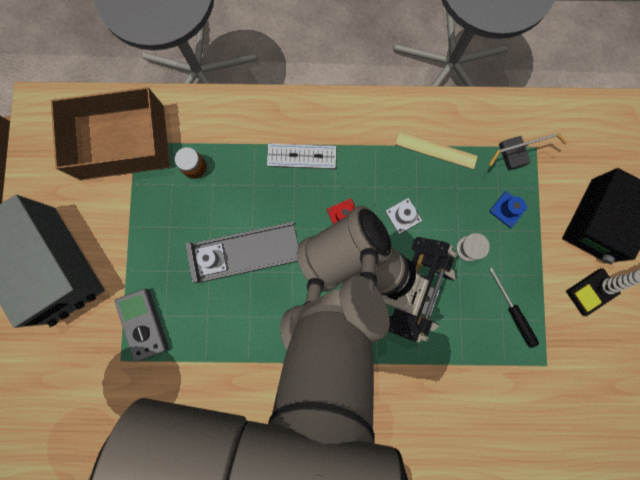

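Hub_a at (208,257) is now against the wall, and the tilted gripper is above Q. q4 is near its limit at this lean, so I keep 45°.

```bash
python3 -c "
from h import *
rel([.431,-.203,.08],frame(-20,-45));rel([.431,-.203,.037],frame(-20,-45))"
```

```text
shift [55.3  0.2 57.4] turn [-0.003 -0.005  0.001] rows 1.9123144453238246
shift [85.6  0.3 88. ] turn [-0.003 -0.005  0.001] rows 2.9434270371473947
```

```bash
python3 -m pendant '[[1,28,0,29,0,0,0],[1,55,0,57,0,0,0],[1,70,0,72,0,0,0],[1,85.5,0,88,0,0,0],[1,85.5,0,88,0,0,0],[1,85.5,0,88,0,0,0]]';  python3 -c "
from h import *
st()"
python3 -m pendant '[[0,0,0,0,0,0,0],[0,0,0,0,0,0,0],[0,0,0,0,0,0,0],[0,0,0,0,0,0,0],[0,0,0,0,0,0,0],[0,0,0,0,0,0,0],[0,0,0,0,0,0,0],[0,0,0,0,0,0,0],[0,0,0,0,0,0,0],[0,0,0,0,0,0,0],[0,0,0,0,0,0,0]]';  python3 -c "
from h import *
st();rel([.431,-.203,.12],frame(-20,-45)); rel([.431,-.203,.12],frame(-20,57))"
```

```text
clock: 7.22
tcp_pos: [0.4314, -0.2005, 0.0393]
orientation: [2.099, 1.47, -0.866]
ft_force: [0.7, 0.5, -0.4]
finger_gap: 0.092
t 7.22 grasp [ 430.7 -202.5   37.1] y -20.1 z [-0.244 -0.66  -0.711] F [ 0.7  0.5 -0.4] gap 92.0 q [-0.16  0.74  1.86 -0.96  1.    0.91]
clock: 8.13
tcp_pos: [0.4315, -0.2006, 0.0393]
orientation: [2.099, 1.47, -0.866]
ft_force: [0.5, -0.1, 0.8]
finger_gap: 0.0415
t 8.13 grasp [ 430.8 -202.6   37.2] y -20.1 z [-0.244 -0.66  -0.711] F [ 0.5 -0.1  0.8] gap 41.5 q [-0.16  0.74  1.86 -0.96  1.    0.91]
shift [-58.5   0.  -58.6] turn [-0.003 -0.005  0.002] rows 1.9855036289382038
shift [-61.4   0.  -55. ] turn [-0.004  1.775 -0.002] rows 14.204493197272031
```

```bash
python3 -m pendant '[[0,-28,0,-28,0,0,0],[0,-58,0,-58,0,0,0],[0,-61,0,-55,0,1.77,0],[0,-61,0,-55,0,1.77,0],[0,-61,0,-55,0,1.77,0],[0,-61,0,-55,0,1.77,0],[0,-61,0,-55,0,1.77,0],[0,-61,0,-55,0,1.77,0],[0,-61,0,-55,0,1.77,0],[0,-61,0,-55,0,1.77,0],[0,-61,0,-55,0,1.77,0],[0,-61,0,-55,0,1.77,0],[0,-61,0,-55,0,1.77,0],[0,-61,0,-55,0,1.77,0],[0,-61,0,-55,0,1.77,0],[0,-61,0,-55,0,1.77,0],[0,-61,0,-55,0,1.77,0],[0,-61,0,-55,0,1.77,0],[0,-61,0,-55,0,1.77,0]]';  python3 -c "
from h import *
st(); rel([.431,-.203,.06],frame(-20,58)); rel([.431,-.203,.03],frame(-20,58))
for n in ['scene','wrist']:
  i=eyes.get_image(n);p=i['pixels']
  if n=='scene': p=cv2.resize(p[140:300,200:440],None,fx=3,fy=3,interpolation=cv2.INTER_CUBIC)
  cv2.imwrite(f'pics/{n}3.png',p)"
```

```text
clock: 9.72
tcp_pos: [0.4301, -0.2049, 0.1209]
orientation: [-1.943, -1.356, -1.041]
ft_force: [-0.4, -0.3, -2.6]
finger_gap: 0.0415
t 9.72 grasp [ 430.9 -202.5  119.2] y -20.1 z [ 0.284  0.785 -0.551] F [-0.4 -0.3 -2.6] gap 41.5 q [-1.04  0.73  1.69  0.7   1.51 -1.03]
shift [-49.7   0.5  32.3] turn [-0.002  0.025 -0.004] rows 1.4216396552602615
shift [-74.8   0.6  48.8] turn [-0.002  0.025 -0.004] rows 2.141044592783111
```

View pics/scene3.png

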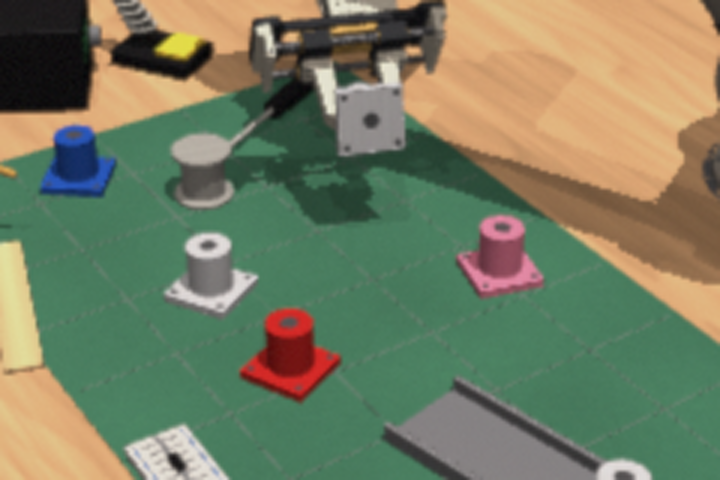

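View pics/wrist3.png

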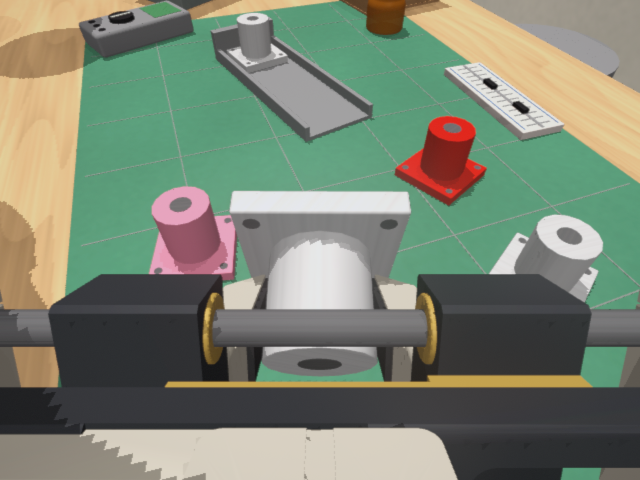

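Hub Q is held on its side and square in the jaws. Clear below; lower it.

```bash
python3 -m pendant '[[0,-25,0,16,0,0.02,0],[0,-50,0,32,0,0.02,0],[0,-70,0.5,46,0,0.02,0],[0,-75,0.5,49,0,0.02,0],[0,-75,0.5,49,0,0.02,0]]';  python3 -c "
from h import *
st(); rel([.431,-.203,.026],frame(-20,58)); rel([.431,-.203,.024],frame(-20,58))"
```

```text
clock: 10.23
tcp_pos: [0.4307, -0.2042, 0.0322]
orientation: [-1.926, -1.348, -1.057]
ft_force: [-1.0, -0.0, -3.5]
finger_gap: 0.0418
t 10.23 grasp [ 431.6 -201.8   30.6] y -19.9 z [ 0.286  0.795 -0.535] F [-1.  -0.  -3.5] gap 41.8 q [-1.04  0.9   1.69  0.72  1.4  -1.15]
shift [-4.6 -0.1  1.4] turn [-0.003  0.006 -0.002] rows 0.11585892458659167
shift [-6.3 -0.1  2.4] turn [-0.003  0.006 -0.002] rows 0.16246388029119685
```

```bash
python3 -m pendant '[[0,-2,0,1,0,0,0],[0,-4,0,2,0,0,0],[0,-5,0,3,0,0,0],[0,-5,0,3,0,0,0]]';  python3 -c "
from h import *
st()"
```

```text
clock: 10.57
tcp_pos: [0.4311, -0.2047, 0.0274]
orientation: [-1.927, -1.35, -1.058]
ft_force: [1.3, -0.9, -0.6]
finger_gap: 0.0415
t 10.57 grasp [ 432.  -202.3   25.8] y -19.9 z [ 0.287  0.794 -0.536] F [ 1.3 -0.9 -0.6] gap 41.5 q [-1.04  0.91  1.69  0.72  1.39 -1.15]
```

```bash
python3 -m pendant '[[1,0,0,0,0,0,0],[1,0,0,0,0,0,0],[1,0,0,0,0,0,0],[1,0,0,0,0,0,0],[1,0,0,0,0,0,0],[1,0,0,-40,0,0,0],[1,20,0,-80,0,0,0],[1,50,0,-110,0,0,0],[1,80,0,-140,0,0,0],[1,80,0,-140,0,0,0]]';  python3 -c "
from h import *
st()
i=eyes.get_image('wrist');cv2.imwrite('pics/w4.png',i['pixels'])
i=eyes.get_image('scene');p=i['pixels'];p=cv2.resize(p[140:300,200:440],None,fx=3,fy=3,interpolation=cv2.INTER_CUBIC);cv2.imwrite('pics/s4.png',p)"
```

```text
clock: 11.4
tcp_pos: [0.4062, -0.2786, 0.1755]
orientation: [-1.932, -1.358, -1.061]
ft_force: [1.5, -1.0, -0.0]
finger_gap: 0.0918
t 11.4 grasp [ 407.1 -276.3  173.9] y -20.0 z [ 0.291  0.79  -0.54 ] F [ 1.5 -1.  -0. ] gap 91.8 q [-1.14  0.71  1.53  0.64  1.7  -0.98]
```

View pics/w4.png

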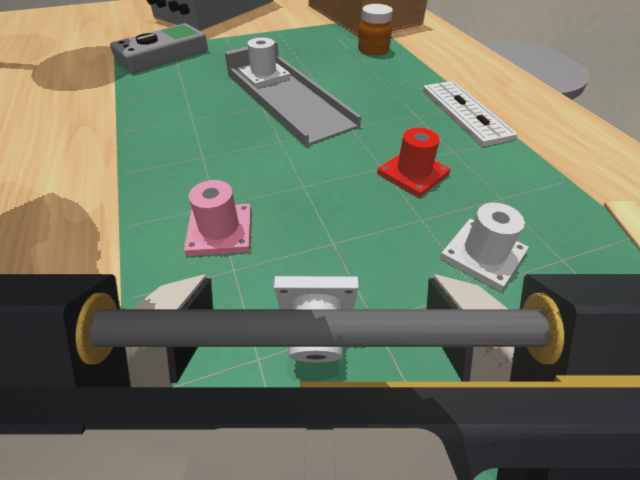

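View pics/s4.png

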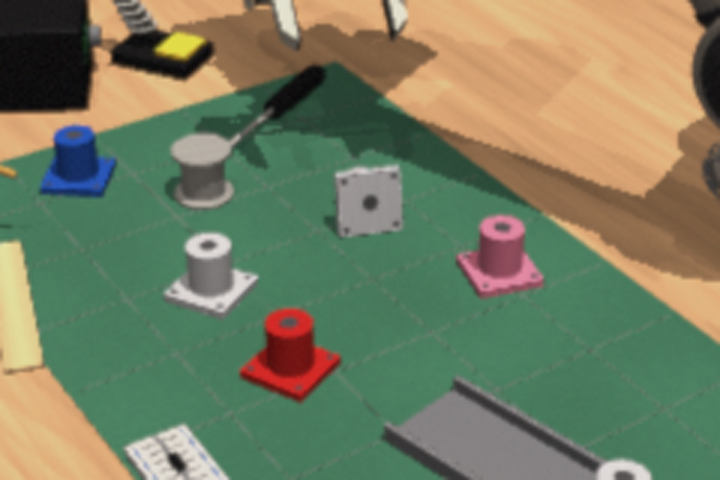

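Q lies on its side, its brim face towards the scene camera at crop (370,203), i.e. pixel (323,208). I'll measure its face plane and centre.

Run:
```python
from h import *
i=eyes.get_image("scene"); W=cloud(i); p=i["pixels"]; hsv=cv2.cvtColor(p,cv2.COLOR_BGR2HSV)
m=np.zeros((480,640),np.uint8); m[185:225,305:340]=1
m&=((W[...,2]>.006)&(W[...,2]<.075)&(hsv[...,1]<60)).astype(np.uint8)
P=W[m>0]; c=P.mean(0); 
for _ in range(5):
    u,s,v=np.linalg.svd(P-P.mean(0),full_matrices=False); n=v[2]; r=abs((P-P.mean(0))@n); P=P[r<.003]
n*=np.sign(n[1]); print(len(P),"n",n,"yaw",np.degrees(np.arctan2(n[1],n[0])),"elev",np.degrees(np.arcsin(n[2])))
e1=np.cross(up,n);e1/=np.linalg.norm(e1); e2=np.cross(n,e1)
q=P-P.mean(0); a,b=q@e1,q@e2
rc=cv2.minAreaRect((np.c_[a,b]*1000).astype(np.float32)); print(rc)
print("face centre",P.mean(0)+e1*rc[0][0]/1000+e2*rc[0][1]/1000,"zrange",P[:,2].min(),P[:,2].max())
fc=P.mean(0)+e1*rc[0][0]/1000+e2*rc[0][1]/1000; print("brim centre",fc-n*.005)
```

```text
248 n [0.2985276  0.91427628 0.27382504] yaw 71.91721142153212 elev 15.892006264568344
((0.3066883087158203, -0.00084686279296875), (62.452552795410156, 64.29910278320312), 89.29124450683594)
face centre [ 0.44187337 -0.16897429  0.03659236] zrange 0.006181701825494592 0.06632196905152248
brim centre [ 0.44038073 -0.17354567  0.03522323]
```

```bash
python3 -c "
from h import *
rel([.441,-.173,.17],frame(-19.3,-38))"
```

```text
shift [61.3 -1.6 91.8] turn [ 0.    -1.668 -0.012] rows 13.347925447255252
```

```bash
python3 -m pendant '[[1,15,0,0,0,-0.1,0],[1,61,-1.5,92,0,-1.67,0],[1,61,-1.5,92,0,-1.67,0],[1,61,-1.5,92,0,-1.67,0],[1,61,-1.5,92,0,-1.67,0],[1,61,-1.5,92,0,-1.67,0],[1,61,-1.5,92,0,-1.67,0],[1,61,-1.5,92,0,-1.67,0],[1,61,-1.5,92,0,-1.67,0],[1,61,-1.5,92,0,-1.67,0],[1,61,-1.5,92,0,-1.67,0],[1,61,-1.5,92,0,-1.67,0],[1,61,-1.5,92,0,-1.67,0],[1,61,-1.5,92,0,-1.67,0],[1,61,-1.5,92,0,-1.67,0],[1,61,-1.5,92,0,-1.67,0],[1,61,-1.5,92,0,-1.67,0]]';  python3 -c "
from h import *
st(); rel([.441,-.173,.09],frame(-19.3,-38)); rel([.441,-.173,.033],frame(-19.3,-38))
i=eyes.get_image('wrist');cv2.imwrite('pics/w5.png',i['pixels'])"
```

```text
clock: 12.97
tcp_pos: [0.4413, -0.1712, 0.1711]
orientation: [2.18, 1.531, -0.754]
ft_force: [0.1, -0.1, -1.0]
finger_gap: 0.0918
t 12.97 grasp [ 440.7 -172.9  168.7] y -19.9 z [-0.212 -0.578 -0.788] F [ 0.1 -0.1 -1. ] gap 91.8 q [-0.15  0.47  1.77 -0.71  1.17  0.57]
shift [48.5  0.6 62. ] turn [-0.009  0.    -0.006] rows 1.887248091859257
shift [ 83.6   0.8 106.9] turn [-0.009  0.    -0.006] rows 3.254149952427779
```

View pics/w5.png

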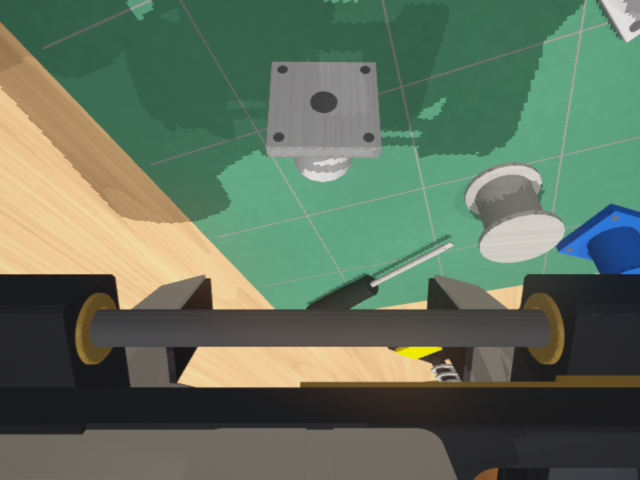

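The wrist view shows the lying hub centred at (323,103), square to the jaws. I'll descend and grip the brim's side edges.

```bash
python3 -m pendant '[[1,28,0,36,0,0,0],[1,48.5,0.5,62,0,0,0],[1,70,0.5,90,0,0,0],[1,83.5,0.5,107,0,0,0],[1,83.5,0.5,107,0,0,0],[1,83.5,0.5,107,0,0,0]]';  python3 -c "
from h import *
st()"
python3 -m pendant '[[0,0,0,0,0,0,0],[0,0,0,0,0,0,0],[0,0,0,0,0,0,0],[0,0,0,0,0,0,0],[0,0,0,0,0,0,0],[0,0,0,0,0,0,0],[0,0,0,0,0,0,0],[0,0,0,0,0,0,0]]';  python3 -c "
from h import *
st();rel([.441,-.173,.12],frame(-19.3,-38))"
```

```text
clock: 13.52
tcp_pos: [0.441, -0.1726, 0.0359]
orientation: [2.182, 1.529, -0.755]
ft_force: [0.5, 0.1, 1.3]
finger_gap: 0.0914
t 13.52 grasp [ 440.3 -174.4   33.5] y -20.0 z [-0.214 -0.577 -0.788] F [0.5 0.1 1.3] gap 91.4 q [-0.16  0.7   1.85 -0.84  0.94  0.82]
clock: 14.18
tcp_pos: [0.4417, -0.1727, 0.0368]
orientation: [2.181, 1.528, -0.754]
ft_force: [1.4, 1.1, 6.3]
finger_gap: 0.0637
t 14.18 grasp [ 441.  -174.5   34.4] y -20.0 z [-0.213 -0.578 -0.788] F [1.4 1.1 6.3] gap 63.7 q [-0.15  0.7   1.85 -0.84  0.95  0.82]
shift [-51.6  -0.8 -68.2] turn [-0.01   0.001 -0.008] rows 2.052181340477002
```

```bash
python3 -m pendant '[[0,0,0,0,0,0,0],[0,-25,0,-32,0,0,0],[0,-50,0,-66,0,0,0],[0,-76,0,-98,0,0,0],[0,-100,0,-128,0,1.33,0],[0,-100,0,-128,0,1.33,0],[0,-100,0,-128,0,1.33,0],[0,-100,0,-128,0,1.33,0],[0,-100,0,-128,0,1.33,0],[0,-100,0,-128,0,1.33,0],[0,-100,0,-128,0,1.33,0],[0,-100,0,-128,0,1.33,0],[0,-100,0,-128,0,1.33,0],[0,-100,0,-128,0,1.33,0],[0,-100,0,-128,0,1.33,0],[0,-100,0,-128,0,1.33,0],[0,-100,0,-128,0,1.33,0]]';  python3 -c "
from h import *
st(); 
i=eyes.get_image('scene');p=i['pixels'];p=cv2.resize(p[60:260,200:440],None,fx=3,fy=3,interpolation=cv2.INTER_CUBIC);cv2.imwrite('pics/s6.png',p)
i=eyes.get_image('wrist');cv2.imwrite('pics/w6.png',i['pixels'])"
```

```text
clock: 15.6
tcp_pos: [0.4414, -0.1733, 0.198]
orientation: [-2.18, -1.52, -0.748]
ft_force: [-0.4, -0.0, -4.4]
finger_gap: 0.0638
t 15.6 grasp [ 442.  -171.6  195.7] y -20.1 z [ 0.208  0.581 -0.787] F [-0.4 -0.  -4.4] gap 63.8 q [-0.89  0.44  1.71  0.57  1.4  -0.75]
```

View pics/s6.png

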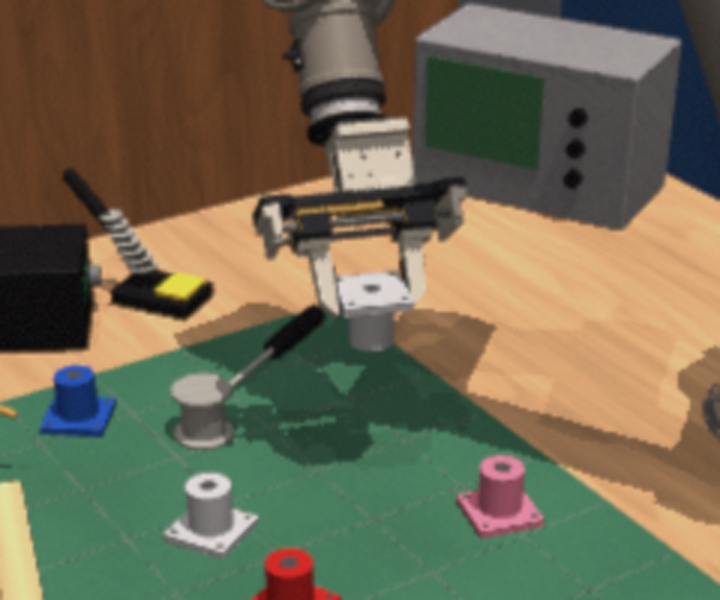

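View pics/w6.png

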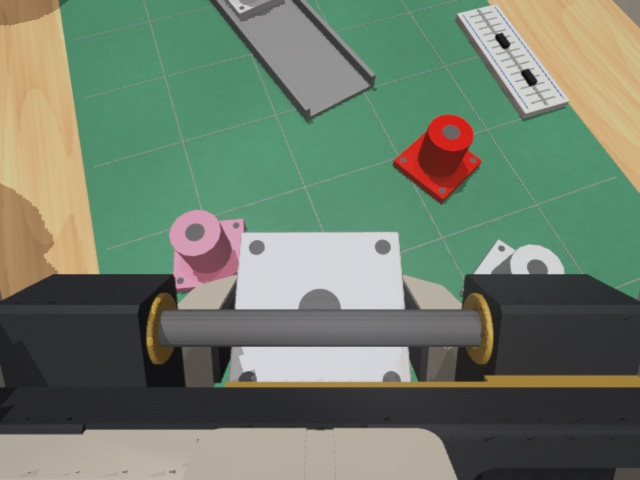

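The hub is now upside down, its brim on top at wrist pixel (320,300). I'll check its levelness and centre from the wrist depth image.

```bash
cat >> h.py <<'E'
def face(name,u0,u1,v0,v1,zlo,zhi):
    i=eyes.get_image(name); W=cloud(i); hsv=cv2.cvtColor(i["pixels"],cv2.COLOR_BGR2HSV)
    m=np.zeros((480,640),bool); m[v0:v1,u0:u1]=1; m&=(W[...,2]>zlo)&(W[...,2]<zhi)&(hsv[...,1]<60)&(i["range_z"]>0)
    P=W[m]
    for _ in range(8):
        c=P.mean(0); v=np.linalg.svd(P-c,full_matrices=False)[2]; n=v[2]*np.sign(v[2][2]); P=P[abs((P-c)@n)<.003]
    print(len(P),"c",np.round(c*1000,1),"n",np.round(n,3),"rect",rect(P),"z",P[:,2].min(),P[:,2].max())
E
python3 -c "
from h import *
face('wrist',225,420,225,300,.15,.3)
face('scene',300,345,145,170,.15,.3)"
```

```text
11302 c [ 450.1 -152.9  200.7] n [-0.007 -0.001  1.   ] rect (array([ 451. , -152.2]), array([29., 75.]), 70.3) z 0.19757040662633224 0.20357977693694715
106 c [ 449.1 -162.   203.1] n [0.164 0.418 0.893] rect (array([ 449.5, -159.7]), array([44.8, 98.7]), 61.1) z 0.19224770551551398 0.21872074927860874
```

```bash
python3 -c "
from h import *
rel(STOP+.097*tx+[0,0,.18],frame(13.3,38))"
```

```text
shift [305.5 -51.8 261.2] turn [ 0.356 -0.001 -0.458] rows 9.719153997041484
```

```bash
python3 -m pendant '[[0,305.5,-52,261,0.356,0,-0.458],[0,305.5,-52,261,0.356,0,-0.458],[0,305.5,-52,261,0.356,0,-0.458],[0,305.5,-52,261,0.356,0,-0.458],[0,305.5,-52,261,0.356,0,-0.458],[0,305.5,-52,261,0.356,0,-0.458],[0,305.5,-52,261,0.356,0,-0.458],[0,305.5,-52,261,0.356,0,-0.458],[0,305.5,-52,261,0.356,0,-0.458],[0,305.5,-52,261,0.356,0,-0.458],[0,305.5,-52,261,0.356,0,-0.458],[0,305.5,-52,261,0.356,0,-0.458],[0,305.5,-52,261,0.356,0,-0.458]]';  python3 -c "
from h import *
st(); rel(STOP+.097*tx+[0,0,.08],frame(13.3,38)); rel(STOP+.097*tx+[0,0,.06],frame(13.3,38))
i=eyes.get_image('wrist');cv2.imwrite('pics/w7.png',i['pixels'])
face('wrist',225,420,225,300,.12,.3)"
```

```text
clock: 16.88
tcp_pos: [0.5295, 0.2238, 0.1828]
orientation: [-1.59, -2.016, -0.548]
ft_force: [0.1, -0.7, -3.1]
finger_gap: 0.0636
t 16.88 grasp [529.1 225.6 180.4] y 13.5 z [-0.143  0.599 -0.788] F [ 0.1 -0.7 -3.1] gap 63.6 q [-0.05  0.56  1.56  0.66  1.31 -0.56]
shift [-62.3   0.6  78.7] turn [-0.001  0.     0.003] rows 2.407732086222708
shift [-74.6   0.6  94.5] turn [-0.001  0.     0.003] rows 2.887329768713885
11256 c [525.8 243.3 184.2] n [-0.009 -0.006  1.   ] rect (array([526.3, 244.4]), array([75.4, 28.8]), 13.2) z 0.18084447975771897 0.18719573016503976
```

View pics/w7.png

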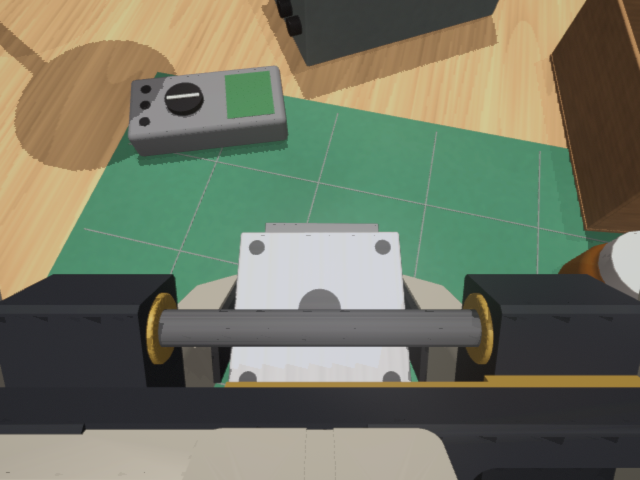

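```bash
python3 -m pendant '[[0,-25,0,32,0,0,0],[0,-50,0.5,63,0,0,0],[0,-62,0.5,79,0,0,0],[0,-74.5,0.5,94.5,0,0,0],[0,-74.5,0.5,94.5,0,0,0]]';  python3 -c "
from h import *
st(); rel(STOP+.097*tx+[0,0,.057],frame(13.3,38)); rel(STOP+.097*tx+[0,0,.052],frame(13.3,38))"
```

```text
clock: 17.4
tcp_pos: [0.5292, 0.2208, 0.059]
orientation: [-1.595, -2.008, -0.544]
ft_force: [-1.1, -0.1, -3.9]
finger_gap: 0.0636
t 17.4 grasp [528.7 222.6  56.6] y 13.2 z [-0.145  0.599 -0.787] F [-1.1 -0.1 -3.9] gap 63.6 q [-0.06  0.74  1.64  0.72  1.11 -0.73]
shift [2.  1.7 1. ] turn [-0.003 -0.001 -0.005] rows 0.06716589965877856
shift [-1.1  1.7  5. ] turn [-0.003 -0.001 -0.005] rows 0.12880656570686583
```

```bash
python3 -m pendant '[[0,-0.5,1.5,1,0,0,0],[0,-1.2,1.5,2,0,0,0],[0,-1.8,1.5,2.8,0,0,0],[0,-1.8,1.5,2.8,0,0,0]]';  python3 -c "
from h import *
st(); rel(STOP+.097*tx+[0,0,.053],frame(13.3,38))"
```

```text
clock: 17.73
tcp_pos: [0.5312, 0.2213, 0.0567]
orientation: [-1.595, -2.009, -0.546]
ft_force: [-0.0, 0.0, -2.5]
finger_gap: 0.0637
t 17.73 grasp [530.8 223.1  54.3] y 13.2 z [-0.143  0.599 -0.788] F [-0.   0.  -2.5] gap 63.7 q [-0.06  0.74  1.64  0.72  1.11 -0.73]
shift [ 0.9 -0.4  2.4] turn [-0.001 -0.001 -0.004] rows 0.061971654962666246
```

```bash
python3 -m pendant '[[0,-0.6,0,0.8,0,0,0],[0,-0.9,0,1.2,0,0,0],[0,-0.9,0,1.2,0,0,0]]';  python3 -c "
from h import *
st(); rel(STOP+.088*tx+[0,0,.053],frame(13.3,38))"
```

```text
clock: 17.98
tcp_pos: [0.5317, 0.2214, 0.0565]
orientation: [-1.595, -2.01, -0.548]
ft_force: [0.8, -1.7, 4.5]
finger_gap: 0.0635
t 17.98 grasp [531.3 223.2  54.1] y 13.2 z [-0.142  0.6   -0.787] F [ 0.8 -1.7  4.5] gap 63.5 q [-0.06  0.74  1.64  0.72  1.11 -0.73]
shift [ 8.1 -1.   7.8] turn [ 0.    -0.001 -0.003] rows 0.27088717572995785
```

```bash
python3 -m pendant '[[0,1.6,-0.4,1.2,0,0,0],[0,3.2,-0.8,2.4,0,0,0],[0,4.8,-1,3.6,0,0,0],[0,6.4,-1,4.9,0,0,0],[0,6.4,-1,4.9,0,0,0]]';  python3 -c "
from h import *
st(); rel(STOP+.088*tx+[0,0,.054],frame(13.3,38))"
```

```text
clock: 18.4
tcp_pos: [0.5288, 0.2294, 0.0566]
orientation: [-1.595, -2.01, -0.548]
ft_force: [-0.2, 0.7, -2.1]
finger_gap: 0.0635
t 18.4 grasp [528.4 231.2  54.2] y 13.2 z [-0.142  0.6   -0.787] F [-0.2  0.7 -2.1] gap 63.5 q [-0.04  0.74  1.64  0.73  1.1  -0.73]
shift [2.  0.1 1.8] turn [ 0.    -0.001 -0.003] rows 0.06499461279589447
```

```bash
python3 -m pendant '[[0,0.8,0,0.6,0,0,0],[0,1.6,0,1.2,0,0,0],[0,2.4,0,1.8,0,0,0],[0,2.4,0,1.8,0,0,0]]';  python3 -c "
from h import *
st()"; python3 -m pendant '[[0,0.8,0,0.6,0,0,0],[0,1.6,0,1.2,0,0,0],[0,1.6,0,1.2,0,0,0]]';  python3 -c "
from h import *
st()"
```

```text
clock: 18.73
tcp_pos: [0.5281, 0.2326, 0.0566]
orientation: [-1.595, -2.01, -0.548]
ft_force: [0.6, 0.7, -1.3]
finger_gap: 0.0636
t 18.73 grasp [527.6 234.4  54.2] y 13.2 z [-0.142  0.6   -0.787] F [ 0.6  0.7 -1.3] gap 63.6 q [-0.04  0.74  1.65  0.73  1.09 -0.73]
clock: 18.98
tcp_pos: [0.5279, 0.2336, 0.0566]
orientation: [-1.596, -2.012, -0.548]
ft_force: [0.3, -7.2, 0.6]
finger_gap: 0.0637
t 18.98 grasp [527.5 235.4  54.2] y 13.2 z [-0.141  0.599 -0.788] F [ 0.3 -7.2  0.6] gap 63.7 q [-0.04  0.74  1.65  0.73  1.09 -0.73]
```

Contact at 7 N. The position along the tray is 86.4 mm, about 85 expected. Release and retreat.

```bash
python3 -m pendant '[[0,-0.5,0,-0.4,0,0,0],[1,-0.5,0,-0.4,0,0,0],[1,-0.5,0,-0.4,0,0,0],[1,-0.5,0,-0.4,0,0,0],[1,-0.5,0,-0.4,0,0,0],[1,-0.5,0,-0.4,0,0,0],[1,0,0,-40,0,0,0],[1,0,0,-80,0,0,0],[1,0,0,-120,0,0,0],[1,0,0,-150,0,0,0],[1,0,0,-150,0,0,0]]';  python3 -c "
from h import *
st(); rel([.6238,-.1626,.2],frame(-15)); rel([.6238,-.1626,.2],frame(30))
i=eyes.get_image('wrist');cv2.imwrite('pics/w8.png',i['pixels'])"
```

```text
clock: 19.9
tcp_pos: [0.5524, 0.1406, 0.1797]
orientation: [-1.6, -2.018, -0.556]
ft_force: [1.1, 0.1, 0.1]
finger_gap: 0.0918
t 19.9 grasp [552.  142.4 177.3] y 13.0 z [-0.131  0.598 -0.791] F [1.1 0.1 0.1] gap 91.8 q [-0.19  0.59  1.5   0.61  1.39 -0.64]
shift [-232.1    1.5 -209.2] turn [-0.153 -0.647  0.473] rows 7.491731753684176
shift [-232.1    1.5 -209.2] turn [ 0.105 -0.653 -0.283] rows 7.491731753684176
```

View pics/w8.png

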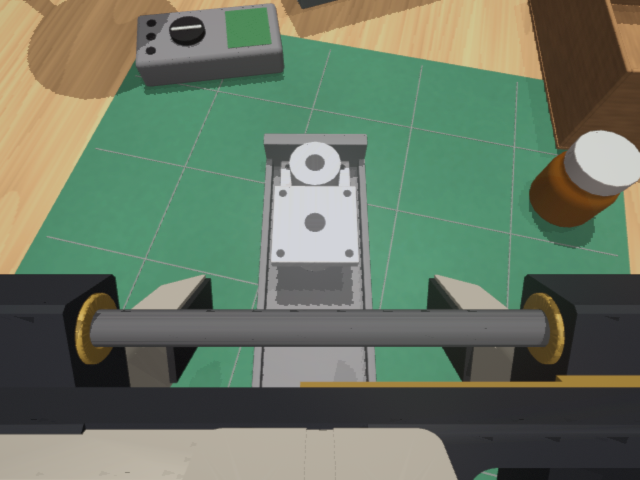

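The middle hub stands inverted at (315,223), tight to hub_a's crown at (315,162). Next is P, the plain white hub at (624,-163), not the red one at (623,-21).

```bash
python3 -m pendant '[[1,-232,1.5,-209,0.105,-0.653,-0.283],[1,-232,1.5,-209,0.105,-0.653,-0.283],[1,-232,1.5,-209,0.105,-0.653,-0.283],[1,-232,1.5,-209,0.105,-0.653,-0.283],[1,-232,1.5,-209,0.105,-0.653,-0.283],[1,-232,1.5,-209,0.105,-0.653,-0.283],[1,-232,1.5,-209,0.105,-0.653,-0.283],[1,-232,1.5,-209,0.105,-0.653,-0.283],[1,-232,1.5,-209,0.105,-0.653,-0.283],[1,-232,1.5,-209,0.105,-0.653,-0.283],[1,-232,1.5,-209,0.105,-0.653,-0.283]]';  python3 -c "
from h import *
st(); rel([.6238,-.1626,.039],frame(30)); 
i=eyes.get_image('wrist');cv2.imwrite('pics/w9.png',i['pixels'])"
```

```text
clock: 20.87
tcp_pos: [0.622, -0.1595, 0.1985]
orientation: [-1.566, -2.716, 0.001]
ft_force: [-0.5, -0.0, -0.6]
finger_gap: 0.0916
t 20.87 grasp [ 622.  -159.5  195.5] y 30.1 z [-0.006  0.002 -1.   ] F [-0.5 -0.  -0.6] gap 91.6 q [-0.37  0.6   1.24  0.    1.31 -0.9 ]
shift [ -4.4   0.6 156.5] turn [-0.004 -0.005  0.001] rows 3.7547005209114523
```

View pics/w9.png

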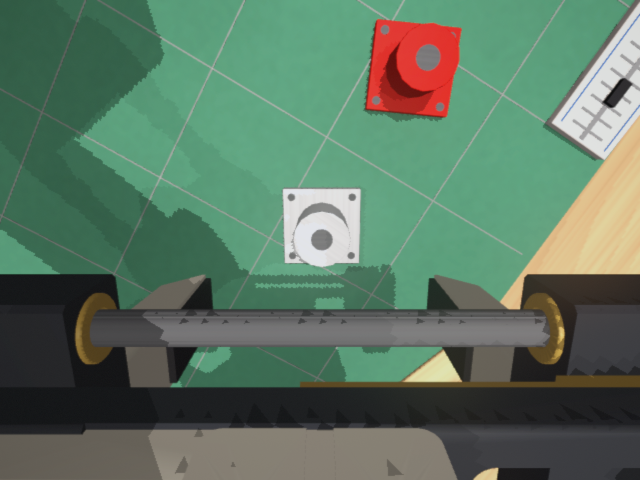

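P's crown at (322,240) is centred, with its brim square to the jaws; red is at (413,68), clear. I'll descend and grip.

```bash
python3 -m pendant '[[1,-4,0.5,40,0,0,0],[1,-4,0.5,80,0,0,0],[1,-4,0.5,120,0,0,0],[1,-4.4,0.6,145,0,0,0],[1,-4.4,0.6,156,0,0,0],[1,-4.4,0.6,156,0,0,0],[0,-4.4,0.6,156,0,0,0],[0,-4.4,0.6,156,0,0,0],[0,-4.4,0.6,156,0,0,0],[0,-4.4,0.6,156,0,0,0],[0,-4.4,0.6,156,0,0,0],[0,-4.4,0.6,156,0,0,0],[0,-4.4,0.6,156,0,0,0],[0,-4.4,0.6,156,0,0,0],[0,-4.4,0.6,156,0,0,0],[0,-4.4,0.6,156,0,0,0]]';  python3 -c "
from h import *
st()"
```

```text
clock: 22.25
tcp_pos: [0.6241, -0.1624, 0.043]
orientation: [-1.566, -2.717, 0.001]
ft_force: [0.9, 0.4, 1.1]
finger_gap: 0.0414
t 22.25 grasp [ 624.1 -162.4   40. ] y 30.1 z [-0.005  0.002 -1.   ] F [0.9 0.4 1.1] gap 41.4 q [-0.37  0.77  1.39  0.    0.99 -0.9 ]
```

```bash
python3 -c "
from h import *
rel([.6238,-.1626,.17],frame(30)); rel(STOP+.160*tx+[0,0,.17],frame(13.3))"
```

```text
shift [   0.5   -0.8 -130. ] turn [-0.003 -0.004  0.002] rows 3.1167289024485494
shift [ 322.7   94.2 -128.9] turn [-0.004 -0.004  0.293] rows 8.634633173747398
```

```bash
python3 -m pendant '[[0,0,0,-40,0,0,0],[0,0,0,-80,0,0,0],[0,0,0,-120,0,0,0],[0,323,94,-130,0,0,0.293],[0,323,94,-130,0,0,0.293],[0,323,94,-130,0,0,0.293],[0,323,94,-130,0,0,0.293],[0,323,94,-130,0,0,0.293],[0,323,94,-130,0,0,0.293],[0,323,94,-130,0,0,0.293],[0,323,94,-130,0,0,0.293],[0,323,94,-130,0,0,0.293],[0,323,94,-130,0,0,0.293],[0,323,94,-130,0,0,0.293],[0,323,94,-130,0,0,0.293]]';  python3 -c "
from h import *
st(); rel(STOP+.160*tx+[0,0,.055],frame(13.3)); rel(STOP+.160*tx+[0,0,.047],frame(13.3));
i=eyes.get_image('wrist');cv2.imwrite('pics/w10.png',i['pixels'])"
```

```text
clock: 23.5
tcp_pos: [0.5443, 0.1626, 0.1737]
orientation: [-1.947, -2.459, 0.004]
ft_force: [-0.2, 0.2, -3.3]
finger_gap: 0.0418
t 23.5 grasp [544.3 162.7 170.7] y 13.3 z [-0.006  0.001 -1.   ] F [-0.2  0.2 -3.3] gap 41.8 q [ 0.15  0.49  1.51  0.    1.15 -0.08]
shift [  0.8   1.  115.7] turn [-0.005 -0.003 -0.001] rows 2.7739375346819224
shift [  0.8   1.1 123.7] turn [-0.005 -0.003 -0.001] rows 2.965775135928286
```

View pics/w10.png

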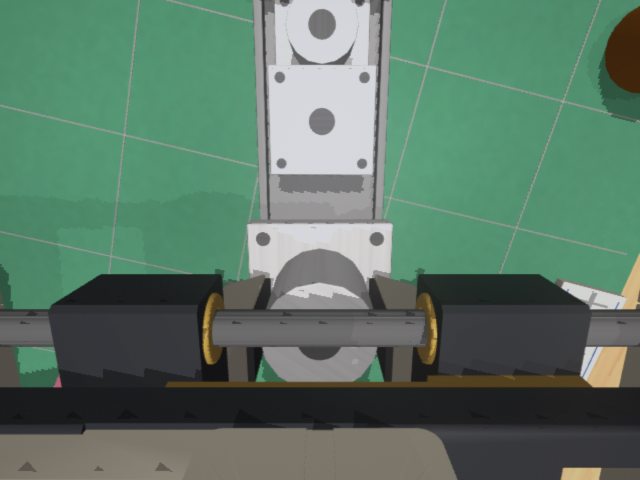

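The third hub is aligned with the row (brim edge at y≈225 px, middle hub at (322,120)). Lower it into the tray.

```bash
python3 -m pendant '[[0,0,0,40,0,0,0],[0,0.8,1,80,0,0,0],[0,0.8,1,110,-0.005,-0.003,0],[0,0.8,1,121,-0.005,-0.003,0],[0,0.8,1,121,-0.005,-0.003,0]]';  python3 -c "
from h import *
st()"; python3 -m pendant '[[0,0,0,1,0,0,0],[0,0,0,2,0,0,0],[0,0,0,2,0,0,0]]'; python3 -c "
from h import *
st(); rel(STOP+.138*tx+[0,0,.0455],frame(13.3))"
```

```text
clock: 23.97
tcp_pos: [0.5434, 0.1621, 0.0505]
orientation: [-1.951, -2.458, 0.007]
ft_force: [0.2, -0.5, -3.4]
finger_gap: 0.0415
t 23.97 grasp [543.3 162.1  47.5] y 13.1 z [-0.005 -0.001 -1.   ] F [ 0.2 -0.5 -3.4] gap 41.5 q [ 0.15  0.64  1.63 -0.    0.87 -0.07]
clock: 24.22
tcp_pos: [0.5445, 0.1619, 0.05]
orientation: [-1.953, -2.459, 0.004]
ft_force: [0.3, 0.9, -3.0]
finger_gap: 0.0414
t 24.22 grasp [544.5 161.9  47. ] y 13.1 z [-0.003 -0.001 -1.   ] F [ 0.3  0.9 -3. ] gap 41.4 q [ 0.15  0.65  1.63 -0.    0.87 -0.07]
shift [23.9  0.2  1.5] turn [-0.003  0.    -0.004] rows 0.5732686170647494
```

```bash
python3 -m pendant '[[0,0,0.2,1.5,0,0,0],[0,0,0.2,2.5,0,0,0],[0,0,0.2,2.5,0,0,0]]'; python3 -c "
from h import *
st(); rel(STOP+.138*tx+[0,0,.0455],frame(13.3))"
```

```text
clock: 24.47
tcp_pos: [0.5451, 0.162, 0.0481]
orientation: [-1.954, -2.459, 0.002]
ft_force: [-0.1, 0.8, -3.9]
finger_gap: 0.0418
t 24.47 grasp [545.1 162.   45.1] y 13.1 z [-0.001 -0.001 -1.   ] F [-0.1  0.8 -3.9] gap 41.8 q [ 0.15  0.65  1.63 -0.    0.86 -0.07]
shift [23.8 -0.4 -0.4] turn [-0.002  0.    -0.004] rows 0.5720656184802545
```

```bash
python3 -m pendant '[[0,0,0,0.8,0,0,0],[0,0,0,1.2,0,0,0],[0,0,0,1.2,0,0,0]]'; python3 -c "
from h import *
st(); rel(STOP+.138*tx+[0,0,.0445],frame(13.3))"
```

```text
clock: 24.72
tcp_pos: [0.5452, 0.1621, 0.0476]
orientation: [-1.954, -2.46, 0.001]
ft_force: [-0.4, -0.2, 4.2]
finger_gap: 0.0415
t 24.72 grasp [545.2 162.1  44.6] y 13.1 z [-0.001 -0.    -1.   ] F [-0.4 -0.2  4.2] gap 41.5 q [ 0.15  0.65  1.63 -0.    0.86 -0.07]
shift [23.8 -0.5  0.1] turn [-0.001  0.    -0.004] rows 0.5709537931178159
```

On the floor. Slide towards the row.

```bash
python3 -m pendant '[[0,4,0,0,0,0,0],[0,9,-0.4,0,0,0,-0.004],[0,14,-0.5,0,0,0,-0.004],[0,18,-0.5,0,0,0,-0.004],[0,21,-0.5,0,0,0,-0.004],[0,21,-0.5,0,0,0,-0.004]]'; python3 -c "
from h import *
st(); rel(STOP+.138*tx+[0,0,.0445],frame(13.3))"; python3 -m pendant '[[0,1,0,0,0,0,0],[0,2,0,0,0,0,0],[0,3,0,0,0,0,0],[0,3,0,0,0,0,0]]'; python3 -c "
from h import *
st(); rel(STOP+.138*tx+[0,0,.0445],frame(13.3))"
```

```text
clock: 25.22
tcp_pos: [0.5399, 0.1834, 0.0476]
orientation: [-1.948, -2.464, 0.001]
ft_force: [0.4, 1.7, 0.4]
finger_gap: 0.0411
t 25.22 grasp [539.9 183.4  44.6] y 13.4 z [-0.001  0.    -1.   ] F [0.4 1.7 0.4] gap 41.1 q [ 0.19  0.65  1.63  0.    0.86 -0.04]
shift [ 1.9 -0.1  0.1] turn [-0.001 -0.     0.001] rows 0.045342312789815035
clock: 25.55
tcp_pos: [0.5392, 0.1864, 0.0477]
orientation: [-1.948, -2.464, 0.0]
ft_force: [1.8, -1.4, 0.1]
finger_gap: 0.0416
t 25.55 grasp [539.2 186.4  44.7] y 13.3 z [-0.  0. -1.] F [ 1.8 -1.4  0.1] gap 41.6 q [ 0.2   0.65  1.63  0.    0.87 -0.03]
shift [-1.1 -0.2  0.2] turn [-0.    -0.     0.001] rows 0.02810336234680131
```

```bash
python3 -m pendant '[[0,1,0,0,0,0,0],[0,2,0,0,0,0,0],[0,2,0,0,0,0,0]]'; python3 -c "
from h import *
st()"; python3 -m pendant '[[0,1,0,0,0,0,0],[0,2,0,0,0,0,0],[0,3,0,0,0,0,0],[0,3,0,0,0,0,0]]'; python3 -c "
from h import *
st()"
```

```text
clock: 25.8
tcp_pos: [0.539, 0.1876, 0.0477]
orientation: [1.948, 2.464, -0.002]
ft_force: [1.9, -5.5, 0.1]
finger_gap: 0.0417
t 25.8 grasp [539.  187.6  44.7] y 13.3 z [-0.    -0.001 -1.   ] F [ 1.9 -5.5  0.1] gap 41.7 q [ 0.2   0.65  1.62 -0.    0.87 -0.03]
clock: 26.13
tcp_pos: [0.539, 0.1879, 0.0477]
orientation: [1.946, 2.462, -0.006]
ft_force: [3.4, -15.6, 1.8]
finger_gap: 0.0416
t 26.13 grasp [539.  187.9  44.7] y 13.4 z [ 0.    -0.005 -1.   ] F [  3.4 -15.6   1.8] gap 41.6 q [ 0.2   0.65  1.62 -0.01  0.87 -0.03]
```

```bash
python3 -m pendant '[[1,1,0,0,0,0,0],[1,1,0,0,0,0,0],[1,1,0,0,0,0,0],[1,1,0,0,0,0,0],[1,1,0,0,0,0,0],[1,1,0,0,0,0,0],[1,1,0,-40,0,0,0],[1,1,0,-80,0,0,0],[1,-40,0,-110,0,0,0],[1,-80,0,-130,0,0,0],[1,-80,0,-130,0,0,0]]'; python3 -c "
from h import *
st()
i=eyes.get_image('wrist');cv2.imwrite('pics/w11.png',i['pixels'])
i=eyes.get_image('scene');p=i['pixels'];p=cv2.resize(p[240:340,310:450],None,fx=5,fy=5,interpolation=cv2.INTER_CUBIC);cv2.imwrite('pics/s11.png',p)"
```

```text
clock: 27.05
tcp_pos: [0.5598, 0.1076, 0.182]
orientation: [1.943, 2.456, -0.0]
ft_force: [0.3, 0.1, -0.2]
finger_gap: 0.0917
t 27.05 grasp [559.9 107.6 179. ] y 13.3 z [ 0.007 -0.006 -1.   ] F [ 0.3  0.1 -0.2] gap 91.7 q [ 0.06  0.48  1.5  -0.01  1.15 -0.17]
```

View pics/w11.png

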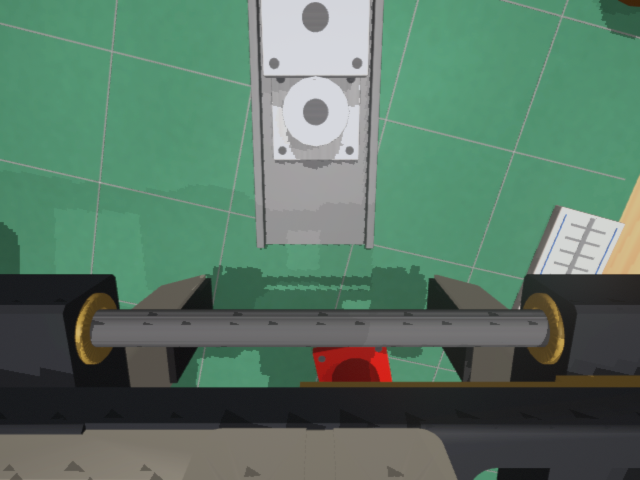

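View pics/s11.png

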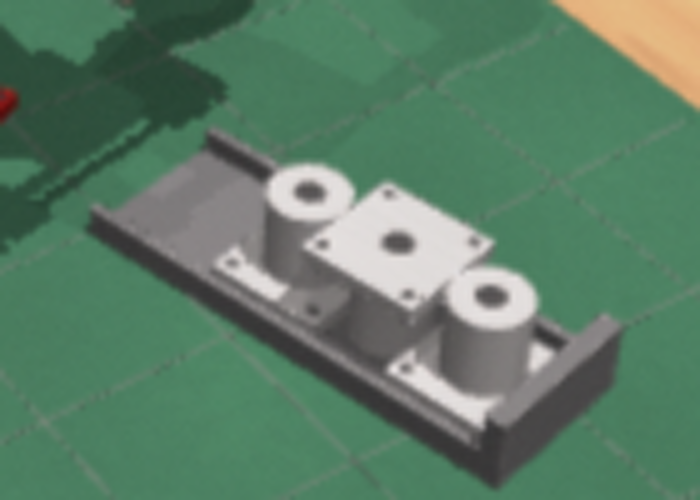

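The row alternates up, down, up and looks tight. In the wrist view the third crown at (316,112) touches the middle brim edge at y=75. I'll clear the arm and measure from above.

```bash
python3 -m pendant '[[1,-40,0,-30,0,0,0],[1,-80,0,-50,0,0,0],[1,-120,0,-70,0,0,0],[1,-160,0,-80,0,0,0],[1,-200,0,-80,0,0,0],[1,-240,0,-80,0,0,0],[1,-240,0,-80,0,0,0]]'
python3 - <<'E'
from h import *
st()
for n in ["top","scene"]:
    i=eyes.get_image(n); W=cloud(i); px=i["pixels"]
    hsv=cv2.cvtColor(px,cv2.COLOR_BGR2HSV)
    S=W-STOP; X=S@tx*1000; Y=S@ty*1000; Z=W[...,2]*1000
    base=(abs(Y)<38)&(X>-3)&(X<230)
    m=base&(Z>51)&(Z<68)
    print(n)
    # per-hub top patches
    for lo,hi in [(5,52),(58,112),(121,165)]:
        k=m&(X>lo-4)&(X<hi+4); a=np.c_[X[k],Y[k],Z[k]]; k2=m&(X>lo)&(X<hi)
        print("top",lo,hi,len(a),"x",a[:,0].min().round(1),a[:,0].max().round(1),"y",a[:,1].min().round(1),a[:,1].max().round(1),"z",np.round(np.median(a[:,2]),1),"plane",np.round(np.linalg.lstsq(np.c_[a[:,:2],np.ones(len(a))],a[:,2],rcond=None)[0][:2],3))
    b=base&(Z>12)&(Z<20)&(abs(Y)<33)&(hsv[...,2]>120); print("brim low: x",np.round([X[b].min(),X[b].max()],1))
    g=base&(Z>2)&(Z<9)&(abs(Y)<20); print("floor z",np.median(Z[g]), "floor x range",np.round(np.percentile(X[g],[0,1]),1))
    w=(abs(Y)<40)&(X>-20)&(X<3)&(Z>36)&(Z<44);print("wall x",np.round([X[w].min(),X[w].max()],1))
    t=np.array(proj(i,STOP+.085*tx)).astype(int); c=px[t[1]-70:t[1]+70,t[0]-90:t[0]+90]
    cv2.imwrite(f"pics/fin_{n}.png",cv2.resize(c,None,fx=4,fy=4,interpolation=cv2.INTER_CUBIC)); cv2.imwrite(f"pics/full_{n}.png",px)
E
```

```text
clock: 27.73
tcp_pos: [0.6135, -0.1285, 0.2595]
orientation: [1.952, 2.454, -0.005]
ft_force: [-1.0, 0.8, -0.4]
finger_gap: 0.0922
t 27.73 grasp [ 613.5 -128.6  256.5] y 13.0 z [ 0.003 -0.006 -1.   ] F [-1.   0.8 -0.4] gap 92.2 q [-0.33  0.52  1.2  -0.    1.41 -0.55]
top
top 5 52 326 x 11.2 55.9 y -31.2 31.6 z 59.3 plane [-0.007 -0.002]
top 58 112 800 x 54.2 116.0 y -32.6 31.4 z 59.3 plane [-0.001 -0.004]
top 121 165 278 x 117.4 158.0 y -21.5 19.5 z 59.2 plane [-0.019  0.007]
brim low: x [  0.8 168.9]
floor z 5.400517048073608 floor x range [169.1 169.8]
wall x [-13.3   0.6]
scene
top 5 52 318 x 6.8 56.0 y -32.9 34.6 z 59.5 plane [ 0.01  -0.034]
top 58 112 525 x 54.2 115.9 y -35.1 34.8 z 59.9 plane [-0.014 -0.02 ]
top 121 165 182 x 117.2 156.7 y -20.2 22.7 z 59.9 plane [ 0.017 -0.061]
brim low: x [  5.6 166.2]
floor z 5.767829946224785 floor x range [66.3 68. ]
wall x [-16.6  -2.4]
```

View pics/fin_top.png

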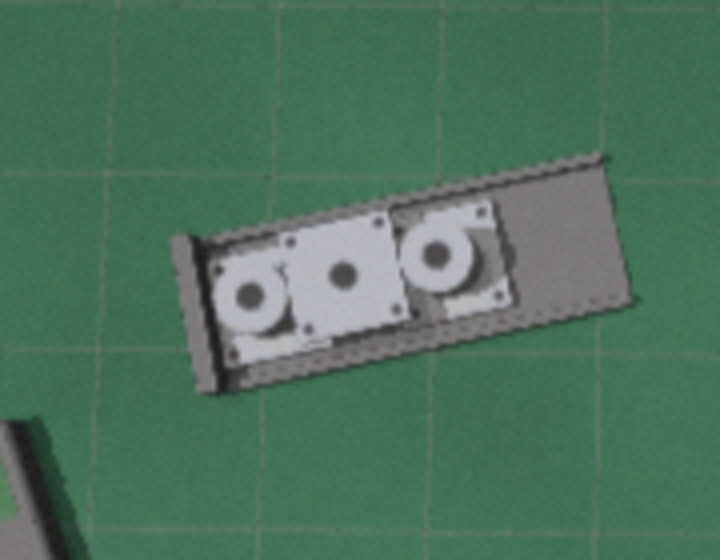

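View pics/full_top.png

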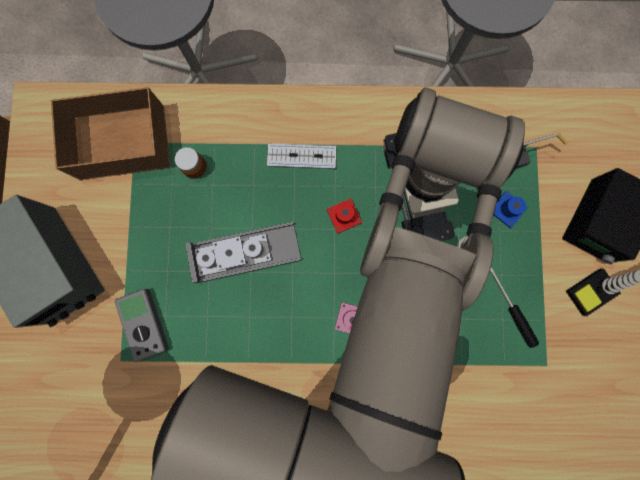

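Every top is level at 59.3 mm (floor 5 + 54) with slopes at most about 1°. The brims run from 0.8 to 168.9 mm from the stop, against 170 mm nominal. The row is straight and tight, and the arm is clear. Handing in.

```bash
python3 -c "
from h import *
print(manip.job_done()); st()"
```

```text
the job is handed in; nothing more can be done
None
the job is handed in; nothing more can be done
```

The three hubs are packed in the tray in one straight row: crown up, crown down, crown up. The job was handed in at about 28 s of the 72 s allowed.

- **What I did:** I straightened hub_a and pushed it to the stop wall (11 N). I laid the near loose hub on its side, regripped it across the brim and set it upside down in the middle. I then put the far loose hub in crown up and pushed the whole row tight (about 16 N).
- **Last checks:** From the top camera, all three tops are at 59.2–59.3 mm and level to about 1°. The row runs from 0.8 to 169 mm from the stop, against 170 mm nominal and within the camera's accuracy. The middle brim meets both neighbouring crowns in the pictures.
- **Disagreements:**
  - At the last push the gripper read 135 mm for the third hub instead of 138 mm. I put this down to the hub sitting off-centre between the flat pads, since the camera agrees with 138 mm.
  - The scene camera shows slopes of up to 3.5° on the third hub and 2° on hub_a. I trusted the top camera, as it sees those faces more squarely.
- **Other things on the bench:** I did not touch any of them. The final top picture shows the red hub, blue hub, breadboard, meter and screwdriver where they were. The arm partly hides the pink hub and mostly hides the reel and the wooden strip, so those three I could not fully check.

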